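# Pin home and R-clip on the pastry cutter's pivot

### The arm

A 6-joint arm with a two-finger parallel gripper is mounted at the origin on the work surface. World frame = base frame: x ahead of the robot, y to its left, z up, the work surface at z = 0. Lengths are in m, angles in rad, forces in N, time in s.
With the tool pointing down it reaches from about 0.25 to 0.775 m from the base axis. Payload 4 kg.
Tool frame: the origin (TCP) lies at the centre of the arm's flange, where the gripper is bolted on; the fingertips stand 199 mm ahead of it and the grasp point (between the pads) lies 180 mm ahead of it (robot.tcp_to_tips is the distance from the TCP to the fingertips, in m); z points along the fingers, y is the line along which they close (so a half turn about z gives the same grasp; the last joint's range is limited). The gripper opens to 94 mm and grips with 3 to 60 N. Pads are 16 mm wide; open, the fingers measure 119 mm over their backs; the gripper's body (75 mm by 177 mm) begins 78 mm behind the grasp point.
Start: joints at [0.998, 0.087, 1.371, -0, 1.684, -0.103], TCP at [0.249, 0.49, 0.405] pointing down, gripper open.
Joint ranges: [-3.1, 3.1], [-0.76, 2.03], [0.27, 2.55], [-1.08, 4.22], [0.17, 2.65], [-2.57, 2.57]. Speed limits (rad/s): [2.79, 2.79, 3.14, 3.14, 3.14, 3.14].

### API

Orientations are given as [roll, pitch, yaw] about the fixed x, y, z axes, in that order (R = Rz(yaw) Ry(pitch) Rx(roll)).
In Python, from bench import telemetry, snapshot, ticket, robot gives the robot as it stands.
- The arm moves only by the tool apply_moves, never from a script. Its argument "moves" is a list that holds one entry, the list of rows, each a list of 5 numbers: the shift along the tool's x, y, z in units of 50 mm (1.0 is 50 mm), then the turn about the tool's z in units of 10 degrees (1.0 is 10 degrees), then the closure, from 0 (fully open) to 1 (shut). A call has 1 to 10 rows; each row is the pose to reach, as a shift and turn from the pose commanded when the call began, along the tool's axes at that moment; what a row does not reach only later rows make up. A row lasts 1/8 s, in which the tool goes at most 62.5 mm and 10.7 degrees, less where a joint would pass 70% of its speed; a pose out of reach is approached as far as the arm can. A call with a gripper value outside its range is refused whole. The fingers move at their own pace and stop on an object; the grip force is fixed at half the most. Time passes only in rows, so rows that repeat a pose let the fingers close. It gives the time, the measured TCP pose, the force, the opening and the grip force at its end, in the units of the state.
- telemetry.get_obs(): the state, without advancing time (a new reading comes with each control period).
- snapshot(name): name is "scene" or "top" or "wrist"; returns a dict with "image" (400x640x3 uint8, red, green, blue), "fovy" (degrees; the focal length in pixels is half the picture's height over the tangent of half this angle, whatever the lens; pixels are square), "cx", "cy" (the principal point, pixels), "D" ([k1, k2, p1, p2, k3] as OpenCV has them; the pictures are not rectified), "R" (3x3) and "t" (3): a world point X has camera coordinates R X + t. Camera axes: x right, y down, z forward; pixel columns grow to the right and rows downward; lengths in m; the calibration is good to about 2 mm. A picture is of the moment at which its call begins. There is no depth.
- ticket.close_job(): hands the job in; it is judged then, once.
The state is a dict: "time": time; "joint_positions": joint angles; "qvel": joint speeds; "joint_torque": joint torques, N m; "tool_pos": TCP position; "ee_rot": TCP orientation; "wrist_force": force on the tool from outside, world axes, zero at the start; "wrist_torque": the same for the moment, N m; "width": finger opening in m; "finger_force": force on a finger pad.
Only numpy, scipy, OpenCV 4.12 (cv2) and the standard library are available. Lean on these libraries where they do the work, as an engineer would, in place of code of your own. Each camera call takes 0.05 s, during which the arm holds its last target. There are 200 camera calls.

### The job

The pivot pin of the swing-arm pastry cutter has ridden up: push it down fully home, gently (its collar may sit high or to one side, so go by feel). Then take the R-clip from the wooden block and push its straight leg through the cross hole in the pin, from the side away from the cutter's arm, without forcing it, until the bow springs over and sits round the pin; let go and leave it there. Leave everything else on the counter where it is.

Things in the scene. Friction and masses are not known exactly. Their poses are not given: they have to be found in the camera images.
- cutter: Cutter fixed to the counter: white board 280 x 150 x 12 mm, round hub (52 mm across, top 50 mm above the counter) with an adjustable collar (60 mm across) on it, a flat arm (22 mm wide, top 50 mm high) ending in a ball knob (top 98 mm high, 215 mm from the pivot). Origin on the hub's axis at counter height; x along the arm away from the pivot, z up. Board from x = -45 to +235 mm.
- pin (a joint): How far the upright steel pin (20 mm diameter) is pushed down through its collar, m: 0 = ridden up, 0.012 = home against a hard stop. Dry friction of about 6 N holds it at any height. The pin does not turn or tilt; the collar does not shift in use. The cross hole's centre is 18 mm below the pin's flat top and, with the pin home, 4.5 mm above the collar's top face.
- pivot (a point): Nominal place of the cross hole with the pin home: on the hub's axis, 60 mm above the counter; x along the hole and the arm. The collar carrying the pin is NOT measured: it and the hole sit 0 to 16 mm higher than this and up to 9 mm to either side (y), 0 in x. Hole along x, 7.4 mm square with plain edges; the pin is 20 mm thick. Push the clip in towards +x.
- clip: Steel R-clip of 5 mm wire, 121 mm long, 30 mm wide, about 46 g, lying flat on the block, its loop sticking out past the block's edge. Origin at the straight leg's root, on the underside (wire centre at z = 2.5 mm); x along the straight leg (y = 0) to its tip, y towards the bowed leg, z up. Loop at x = -32 to -6 mm: two straight sides along x at y = -9 and +9 mm, 23 mm over the wire.
- bow (a joint): Angle by which the bowed leg is sprung outwards, rad: 0 relaxed, about 0.02 to 0.045 seated round the pin, about 0.09 while riding over it. It leaves the loop at clip (-6, 9) mm; its wire centre runs through (8, 10), (32, 5.5), (41, 9.6), (49, 9.6), (58, 5.5), (76, 14.5) mm. Spring 2.5 N m/rad, preload 0.125 N m.
- clip_tip (a point): Rounded tip of the straight leg, on its centre line, 86.5 mm ahead of the clip's origin. The tip is through the hole before the bowed leg's flared end meets the pin.
- clip_loop (a point): Middle of the clip's loop, 16.5 mm behind the clip's origin, at the wire's centre height: the grip point, 23 mm wide along the clip's y.
- clip_seat (a point): Point on the straight leg's centre line, 45 mm ahead of the clip's origin: at the hole's centre when seated. Springing over takes about 5 to 10 N of push; beyond the seat the throat at x = 32 mm stops the clip with a rising force.
- block: Fixed wooden block 70 x 80 x 30 mm high (origin under its centre) on which the clip lies.
- plates: Fixed stack of small white plates, 90 mm diameter, 26 mm high. Bystander.
- u_pin: Loose U-shaped steel staple of 6 mm wire, 71 x 32 mm, without loop or bow. Bystander, not the clip.
- plain_pin: Loose straight headed steel pin, 80 mm long, 16 mm head. Bystander.
- bun_a: Loose bread bun, 76 mm diameter, 40 mm high. Bystander.
- bun_b: Loose bread bun, same size. Bystander.
- cleaver: Loose chopper, blade 160 x 80 mm lying flat, wooden handle. Bystander.
- bowl: Fixed white bowl, 110 mm diameter, 50 mm high. Bystander.

How it is judged:
On the way:
1. the pin is pushed fully home (within 1.5 mm) before the clip is brought to it (leg tip still over 40 mm away from the pivot) (value of joint pin above 0.0105 m and horizontal distance between clip_tip and pivot above 0.04 m), for 0.2 s.
At the end, for the whole second after the job is handed in: Pin home within 1.5 mm; clip's leg through the cross hole, along it within 0.2 rad, tip on the arm's side, seat point within 5 mm of the pin's axis along the hole (-3 to +19 mm high, 12 mm sideways of pivot); bow sprung back and gripping the pin (0.01 to 0.06 rad); clip at rest (value of joint pin above 0.0105 m and x of clip_seat in the frame of pivot between -0.005 and 0.005 m and y of clip_seat in the frame of pivot between -0.012 and 0.012 m and z of clip_seat in the frame of pivot between -0.003 and 0.019 m and angle between the x axis of clip and the x axis of pivot, either way round below 0.2 rad and value of joint bow between 0.01 and 0.06 rad and contact force between clip and pin above 0.5 N and linear speed of clip below 0.02 m/s and x of clip_tip in the frame of pivot above 0.03 m); the robot touches nothing.
It fails at once if the pin is pressed or knocked by the gripper with more than 35 N (contact force between any of the fingers, the arm and pin above 35 N).
It fails at once if the clip is forced: more than 20 N between clip and pin (contact force between clip and pin above 20 N).
It fails at once if a bystander is moved more than 20 mm (distance of any of u_pin, plain_pin, bun_a, bun_b, cleaver from where it was at the start of the episode above 0.02 m).
It also fails if it takes over 67 s, if anything falls off the work surface, if the arm or the gripper's body presses on something with over 40 N, if the wrist force passes 120 N, or if a joint passes its speed limit or range.

## Working session

There is one attempt and no reset: what is moved stays moved. The work goes in short steps, Python scripts to look and compute and a tool call to move; the robot and the scene stay as the last step left them, time stands still between calls to the robot, and variables do not carry over. Pictures are saved under pics/ and viewed, at most 10 in all, crops included, and the job is handed in when it is done.

Besides the shell and the picture viewer there is one more tool, called after "Emit:" by a JSON object that holds its "method" and its "body", one argument or row to a line. apply_moves: Moves the arm, as the interface text tells. Its arguments: {"type":"object","properties":{"moves":{"type":"array","items":{"type":"array","items":{"type":"array","items":{"type":"number"}}}}},"required":["moves"]}

```bash
ls; mkdir -p pics
python3 - <<'E'
from bench import telemetry, snapshot, robot
import cv2
print({k:v for k,v in telemetry.get_obs().items()})
for n in ("scene","top"):
    s=snapshot(n); cv2.imwrite(f"pics/{n}0.png",s["image"][:,:,::-1])
    print(n,{k:v for k,v in s.items() if k!="image"})
E
```

```text
pics
{'time': 0.0, 'joint_positions': array([ 9.97893889e-01,  8.79289406e-02,  1.37226283e+00, -3.09141819e-05,
        1.68357900e+00, -1.03053602e-01]), 'qvel': array([-0.00033069,  0.0007229 ,  0.00024514, -0.00179074,  0.0009914 ,
       -0.00031222]), 'joint_torque': array([ 4.70245013e-04, -3.40185320e+01, -3.02423716e+01,  7.16992049e-02,
        3.33896151e-02, -1.97139866e-04]), 'tool_pos': array([0.24893391, 0.49030686, 0.4035136 ]), 'ee_rot': array([-3.13942294e+00, -1.93502536e-04,  2.67174016e+00]), 'wrist_force': array([0.15779607, 0.51677035, 0.27765752]), 'wrist_torque': array([-0.01017501, -0.03729992,  0.02492462]), 'finger_force': 0.0, 'width': 0.09387666863120223}
scene {'fovy': 51.468897322817384, 'cx': 317.74715167810075, 'cy': 203.59209855606255, 'D': array([-0.10848099,  0.        ,  0.        ,  0.        ,  0.        ]), 'R': array([[ 0.09483976,  0.99540314,  0.01334205],
       [ 0.85542557, -0.07463337, -0.5125202 ],
       [-0.50916845,  0.06002043, -0.85857151]]), 't': array([-0.05525125, -0.43598221,  1.5074615 ])}
top {'fovy': 51.546979080853696, 'cx': 314.5244195508892, 'cy': 205.04992719317494, 'D': array([0.02094543, 0.        , 0.        , 0.        , 0.        ]), 'R': array([[-2.72704307e-02, -9.99628053e-01, -2.79777308e-04],
       [-9.96112844e-01,  2.71979829e-02, -8.37822884e-02],
       [ 8.37587352e-02, -2.00608932e-03, -9.96484044e-01]]), 't': array([2.73199066e-04, 5.56267504e-01, 1.07896096e+00])}
```

View pics/scene0.png

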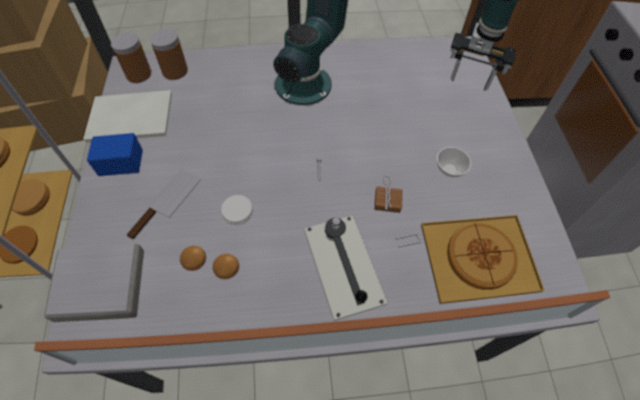

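View pics/top0.png

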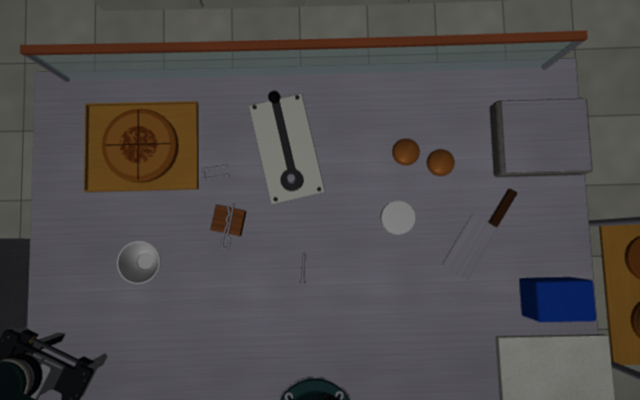

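Both views show the cutter (top view: hub at about (291,180), knob at (274,97)), and the block with the clip at about (229,220), with its loop towards the robot. Next I'll zoom in and compute positions.

```bash
cat > h.py <<'E'
import numpy as np, cv2
from bench import telemetry, snapshot, robot
def K(s):
    f=200/np.tan(np.radians(s["fovy"])/2); return np.array([[f,0,s["cx"]],[0,f,s["cy"]],[0,0,1.]])
def ray(s,uv):
    p=cv2.undistortPoints(np.array([[uv]],float),K(s),s["D"])[0,0]
    return -s["R"].T@s["t"], s["R"].T@np.array([p[0],p[1],1])
def at(s,uv,z):
    c,d=ray(s,uv); return c+d*(z-c[2])/d[2]
def proj(s,X):
    return cv2.projectPoints(np.array(X,float).reshape(-1,3),cv2.Rodrigues(s["R"])[0],s["t"],K(s),s["D"])[0][:,0]
def crop(s,u,v,w,h,k):
    return cv2.resize(s["image"][v:v+h,u:u+w,::-1],None,fx=k,fy=k,interpolation=cv2.INTER_CUBIC)
E
python3 - <<'E'
from h import *
a=snapshot("top"); b=snapshot("scene")
A=crop(a,205,85,130,170,3.5); B=crop(b,295,160,130,150,3.9)
H=max(A.shape[0],B.shape[0]); I=np.zeros((595,800,3),np.uint8)
A=crop(a,200,85,130,170,3.5)[:595,:400]
A=cv2.resize(a["image"][85:255,200:330,::-1],(400,523),interpolation=2)
B=cv2.resize(b["image"][165:325,300:430,::-1],(400,492),interpolation=2)
I[:523,:400]=A; I[:492,400:]=B
cv2.imwrite("pics/z1.png",I)
hub=at(a,(291,180),.05);kn=at(a,(274,97),.09);print(hub,kn,np.linalg.norm((kn-hub)[:2]))
print(at(b,(335,227),.05),at(b,(361,297),.09))
E
```

```text
[0.62107896 0.04472766 0.05      ] [0.8298614  0.08105105 0.09      ] 0.2119186035281128
[0.6194564  0.04395306 0.05      ] [0.83783263 0.08079943 0.09      ]
```

View pics/z1.png

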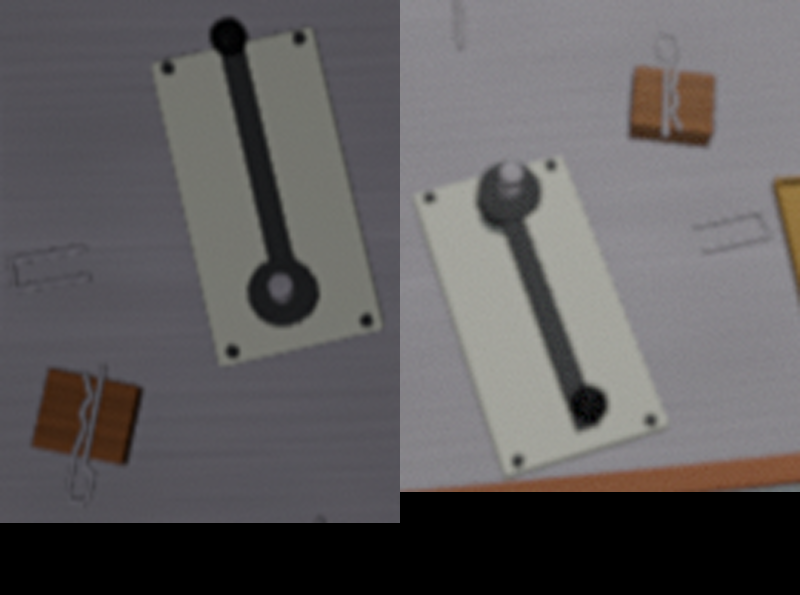

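The zoom shows the straight leg's tip at top-zoom (103,365) and the loop end at (80,502), with the bow on the left (+y). The pin top is at (280,286) in the top zoom and (512,173) in the scene zoom. I'll fit the poses from these.

Run:
```python
from h import *
from scipy.optimize import least_squares
a=snapshot("top"); b=snapshot("scene"); w=snapshot("wrist")
za=lambda p:(p[0]/3.077+200-.34,p[1]/3.077+85-.34); zb=lambda p:((p[0]-400)/3.077+300-.34,p[1]/3.077+165-.34)
C=np.array([[235,75,12],[235,-75,12],[-45,-75,12],[-45,75,12]])/1000
pa=np.array([za(p) for p in [(153,65),(313,28),(383,328),(220,366)]])
pb=np.array([zb(p) for p in [(668,428),(505,474),(415,196),(560,155)]])
def T(q,X):
    c,s=np.cos(q[2]),np.sin(q[2]); return np.c_[q[0]+c*X[:,0]-s*X[:,1],q[1]+s*X[:,0]+c*X[:,1],X[:,2]]
f=lambda q:np.r_[(proj(a,T(q,C))-pa).ravel(),(proj(b,T(q,C))-pb).ravel()]
r=least_squares(f,[.62,.045,.17]); print("cutter",r.x,np.round(r.fun,1))
g=lambda X:np.r_[proj(a,X)[0]-za((280,286)),proj(b,X)[0]-zb((512,173))]
p=least_squares(g,[.62,.045,.09]); print("pintop",p.x,p.fun)
q=r.x;d=p.x[:2]-q[:2];c,s=np.cos(q[2]),np.sin(q[2]);print("in cutter",c*d[0]+s*d[1],-s*d[0]+c*d[1])
L=np.array([[86.5,0,32.5],[-34,0,32.5]])/1000
la=np.array([za(p) for p in[(103,365),(80,502)]]);lb=np.array([zb(p) for p in[(666,135),(668,36)]])
f=lambda q:np.r_[(proj(a,T(q,L))-la).ravel(),(proj(b,T(q,L))-lb).ravel()]
r=least_squares(f,[.5,.15,.1]);print("clip",r.x,np.round(r.fun,1), "loop",T(r.x,np.array([[-.0165,0,.0325]])))
o=telemetry.get_obs();from scipy.spatial.transform import Rotation as Ro
Rt=Ro.from_euler("xyz",o["ee_rot"]).as_matrix();print(np.round(Rt,3))
cam=-w["R"].T@w["t"];print("wrist cam in tool",Rt.T@(cam-o["tool_pos"]),np.round(w["R"]@Rt,2))
```

```text
cutter [0.62177979 0.03895073 0.20012479] [-1.2 -0.9  0.2 -0.8  0.6  0.4 -0.7  0.5  0.5 -0.5 -0.8  1.1 -1.5 -1.1
  0.6 -0.7]
pintop [0.62145819 0.04394721 0.08927734] [-0.23937573 -0.01532212 -0.25709248  0.00906388]
in cutter 0.0006780747966267362 0.004960695631317918
clip [ 0.48181759  0.21594601 -0.18625121] [-0.1 -0.4 -0.7  0.5 -0.3  1.  -0.7 -0.8] loop [[0.46560295 0.21900142 0.0325    ]]
[[-0.892  0.453 -0.   ]
 [ 0.453  0.892 -0.   ]
 [ 0.    -0.    -1.   ]]
wrist cam in tool [0.07297367 0.00029216 0.01969462] [[ 0.    1.    0.  ]
 [-0.97  0.   -0.25]
 [-0.25  0.    0.97]]
```

Emit:
{"method": "apply_moves", "body": {
  "moves": [
    [[-1.0,-0.44,0,1,1],[-2.0,-0.88,0,2,1],[-3.1,-1.33,0,3,1],[-4.2,-1.8,0,4,1],[-5.3,-2.27,0,5,1],[-6.4,-2.74,0,6,1],[-7.5,-3.2,0,7,1],[-8.6,-3.68,0,8,1],[-9.7,-4.15,0,9,1],[-10.69,-4.58,0,10,1]]
  ]
}}

```text
time: 1.6
tool_pos: [0.623, 0.0424, 0.4046]
ee_rot: [3.142, -0.0, 0.92]
wrist_force: [-0.4, 1.4, 0.7]
width: 0.0009
finger_force: 0.0
```

Emit:
{"method": "apply_moves", "body": {
  "moves": [
    [[0,0,0,1,1],[0,0,0,2,1],[0,0,0,3,1],[0,0,0,4.16,1],[0,0,0,4.16,1],[0,0,0,4.16,1],[0,0,0,4.16,1]]
  ]
}}

```text
time: 2.48
tool_pos: [0.6219, 0.0443, 0.4047]
ee_rot: [-3.142, -0.0, 0.202]
wrist_force: [0.1, -0.4, 0.5]
width: 0.0006
finger_force: 0.0
```

Run:
```python
from h import *
w=snapshot("wrist"); cv2.imwrite("pics/w1.png",w["image"][:,:,::-1]); o=telemetry.get_obs();print(o["time"],o["tool_pos"],o["ee_rot"],o["joint_positions"],o["wrist_force"],w["fovy"])
```

```text
2.525 [0.62188657 0.04430084 0.40471557] [-3.14149217e+00 -7.44545690e-05  2.01609558e-01] [-1.98203115e-02  2.52091949e-01  1.18123259e+00  1.15471095e-04
  1.70821754e+00  1.34938227e+00] [ 0.64154039  0.0256709  -1.15929399] 58.32659645482004
```

View pics/w1.png

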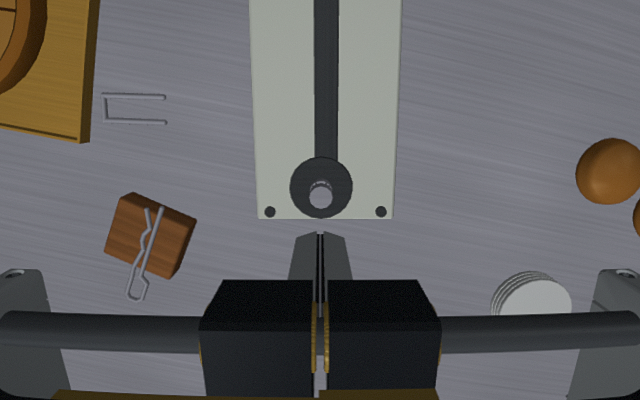

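Wrist view: the closed fingers are just below the pin, whose top face is at (320,195). The collar is at (321,188), the board's near corners at (258,219) and (393,219), the clip's tip at (162,208) and its loop end at (134,300).

Run:
```python
from h import *
w=snapshot("wrist");o=telemetry.get_obs()
c,s=np.cos(.2016),np.sin(.2016)
def tl(p): d=p[:2]-o["tool_pos"][:2]; return np.round([c*d[0]+s*d[1],-s*d[0]+c*d[1]],4)
for n,uv,z in [("pintop",(320,195),.090),("pintop",(320,195),.100),("collar",(321,188),.058),("BL",(258,219),.012),("BR",(393,219),.012),("arm0",(326,0),.05),("arm100",(326.,100),.05),
  ("tip",(162,207),.0325),("loop",(134,300),.0325),("legroot",(148,258),.0325)]:
    p=at(w,uv,z);print(n,np.round(p,4),tl(p))
```

```text
pintop [0.623  0.0447 0.09  ] [0.0011 0.0002]
pintop [0.6253 0.0452 0.1   ] [0.0035 0.0002]
collar [0.6222 0.0435 0.058 ] [ 0.0001 -0.0008]
BL [0.5646 0.1017 0.012 ] [-0.0447  0.0678]
BR [ 0.5942 -0.0428  0.012 ] [-0.0446 -0.0798]
arm0 [0.7839 0.0724 0.05  ] [ 0.1643 -0.0049]
arm100 [0.7013 0.0552 0.05  ] [ 0.08   -0.0052]
tip [0.5641 0.1995 0.0325] [-0.0255  0.1636]
loop [0.4485 0.2224 0.0325] [-0.1342  0.2092]
legroot [0.5036 0.2098 0.0325] [-0.0828  0.1859]
```

Emit:
{"method": "apply_moves", "body": {
  "moves": [
    [[0,0,0.6,0,1],[0,0,1.2,0,1],[0,0,1.6,0,1],[0,0,1.8,0,1],[0,0,1.84,0,1],[0,0,1.88,0,1],[0,0,1.9,0,1],[0,0,1.9,0,1]]
  ]
}}

```text
time: 3.58
tool_pos: [0.622, 0.0443, 0.3103]
ee_rot: [3.141, -0.001, 0.2]
wrist_force: [-0.3, 0.0, -0.2]
width: 0.0006
finger_force: 0.0
```

Emit:
{"method": "apply_moves", "body": {
  "moves": [
    [[0,0,0.02,0,1],[0,0,0.04,0,1],[0,0,0.06,0,1],[0,0,0.08,0,1],[0,0,0.1,0,1]]
  ]
}}

```text
time: 4.2
tool_pos: [0.6219, 0.0443, 0.3046]
ee_rot: [-3.142, 0.0, 0.2]
wrist_force: [-0.0, 0.2, -0.3]
width: 0.0005
finger_force: 0.0
```

Emit:
{"method": "apply_moves", "body": {
  "moves": [
    [[0,0,0.02,0,1],[0,0,0.04,0,1],[0,0,0.06,0,1],[0,0,0.08,0,1],[0,0,0.1,0,1]]
  ]
}}

```text
time: 4.82
tool_pos: [0.6219, 0.0443, 0.2996]
ee_rot: [-3.142, -0.0, 0.2]
wrist_force: [-0.7, 0.7, 0.4]
width: 0.0006
finger_force: 0.0
```

Emit:
{"method": "apply_moves", "body": {
  "moves": [
    [[0,0,0.02,0,1],[0,0,0.04,0,1],[0,0,0.06,0,1]]
  ]
}}

```text
time: 5.2
tool_pos: [0.6219, 0.0443, 0.2966]
ee_rot: [-3.142, -0.0, 0.2]
wrist_force: [0.1, 0.5, -0.1]
width: 0.0007
finger_force: 0.0
```

Emit:
{"method": "apply_moves", "body": {
  "moves": [
    [[0,0,0.02,0,1],[0,0,0.04,0,1],[0,0,0.06,0,1]]
  ]
}}

```text
time: 5.58
tool_pos: [0.6219, 0.0442, 0.2936]
ee_rot: [-3.142, -0.0, 0.2]
wrist_force: [-1.0, 0.2, 0.1]
width: 0.0005
finger_force: 0.0
```

Emit:
{"method": "apply_moves", "body": {
  "moves": [
    [[0,0,0.02,0,1],[0,0,0.04,0,1],[0,0,0.06,0,1]]
  ]
}}

```text
time: 5.95
tool_pos: [0.6219, 0.0443, 0.2907]
ee_rot: [-3.142, -0.0, 0.2]
wrist_force: [0.4, -0.0, 4.8]
width: 0.0005
finger_force: 2.4
```

Emit:
{"method": "apply_moves", "body": {
  "moves": [
    [[0,0,0.02,0,1],[0,0,0.04,0,1],[0,0,0.06,0,1],[0,0,0.08,0,1]]
  ]
}}

```text
time: 6.45
tool_pos: [0.6219, 0.0443, 0.288]
ee_rot: [3.141, -0.001, 0.2]
wrist_force: [-2.2, 0.8, 5.7]
width: 0.0003
finger_force: 2.6
```

Emit:
{"method": "apply_moves", "body": {
  "moves": [
    [[0,0,0.02,0,1],[0,0,0.04,0,1],[0,0,0.06,0,1]]
  ]
}}

```text
time: 6.82
tool_pos: [0.6219, 0.0443, 0.285]
ee_rot: [3.141, -0.001, 0.2]
wrist_force: [-1.2, -0.3, 5.1]
width: 0.0003
finger_force: 2.7
```

Emit:
{"method": "apply_moves", "body": {
  "moves": [
    [[0,0,0.02,0,1],[0,0,0.04,0,1]]
  ]
}}

```text
time: 7.08
tool_pos: [0.6219, 0.0443, 0.283]
ee_rot: [3.141, -0.001, 0.2]
wrist_force: [-1.2, 0.8, 5.9]
width: 0.0006
finger_force: 2.7
```

Emit:
{"method": "apply_moves", "body": {
  "moves": [
    [[0,0,0.02,0,1],[0,0,0.04,0,1]]
  ]
}}

```text
time: 7.32
tool_pos: [0.6219, 0.0443, 0.2809]
ee_rot: [3.141, -0.001, 0.2]
wrist_force: [-2.0, 0.4, 5.5]
width: 0.0004
finger_force: 2.7
```

Emit:
{"method": "apply_moves", "body": {
  "moves": [
    [[0,0,0.02,0,1],[0,0,0.02,0,1]]
  ]
}}

```text
time: 7.58
tool_pos: [0.6219, 0.0443, 0.2797]
ee_rot: [3.141, -0.001, 0.2]
wrist_force: [-2.4, -0.0, 4.3]
width: 0.0002
finger_force: 2.5
```

Emit:
{"method": "apply_moves", "body": {
  "moves": [
    [[0,0,0.02,0,1],[0,0,0.02,0,1]]
  ]
}}

```text
time: 7.82
tool_pos: [0.6219, 0.0443, 0.2787]
ee_rot: [3.141, -0.001, 0.2]
wrist_force: [-1.7, -0.1, 5.0]
width: 0.0005
finger_force: 2.8
```

Emit:
{"method": "apply_moves", "body": {
  "moves": [
    [[0,0,0.02,0,1],[0,0,0.02,0,1]]
  ]
}}

```text
time: 8.07
tool_pos: [0.6219, 0.0443, 0.2787]
ee_rot: [3.141, -0.001, 0.2]
wrist_force: [-3.2, -0.1, 8.6]
width: 0.0004
finger_force: 4.3
```

Emit:
{"method": "apply_moves", "body": {
  "moves": [
    [[0,0,0.02,0,1],[0,0,0.02,0,1]]
  ]
}}

```text
time: 8.32
tool_pos: [0.6219, 0.0443, 0.2786]
ee_rot: [3.141, -0.002, 0.2]
wrist_force: [-4.5, -0.4, 11.5]
width: 0.0007
finger_force: 5.7
```

Emit:
{"method": "apply_moves", "body": {
  "moves": [
    [[0,0,0.02,0,1],[0,0,0.02,0,1]]
  ]
}}

```text
time: 8.57
tool_pos: [0.6219, 0.0443, 0.2786]
ee_rot: [3.141, -0.003, 0.2]
wrist_force: [-5.9, -1.1, 14.2]
width: 0.0005
finger_force: 7.1
```

Emit:
{"method": "apply_moves", "body": {
  "moves": [
    [[0,0,-0.5,0,1],[0,0,-1.5,0,1],[-0.3,-0.4,-2.0,0.3,1],[-0.9,-1.2,-2.0,0.8,0.4],[-1.6,-2.1,-2.0,1.4,0.4],[-2.2,-2.9,-2.0,1.9,0.4],[-2.8,-3.7,-1.8,2.23,0.4],[-3.32,-4.43,-1.3,2.23,0.4],[-3.32,-4.43,-1.09,2.23,0.4],[-3.32,-4.43,-1.09,2.23,0.4]]
  ]
}}

```text
time: 9.82
tool_pos: [0.4152, 0.2281, 0.328]
ee_rot: [3.14, 0.001, -0.189]
wrist_force: [0.4, 0.5, -0.2]
width: 0.0562
finger_force: 0.0
```

Emit:
{"method": "apply_moves", "body": {
  "moves": [
    [[0,0,0,0,0.4],[0,0,0,0,0.4]]
  ]
}}

```text
time: 10.07
tool_pos: [0.4162, 0.2277, 0.3299]
ee_rot: [-3.141, -0.001, -0.19]
wrist_force: [-0.1, -0.1, 0.1]
width: 0.0567
finger_force: 0.0
```

Run:
```python
from h import *
w=snapshot("wrist"); cv2.imwrite("pics/w2.png",w["image"][:,:,::-1]); o=telemetry.get_obs();print(o["time"],o["tool_pos"],o["ee_rot"],o["width"])
```

```text
10.125 [0.41602006 0.22777438 0.32986975] [-3.14084617e+00 -1.21341666e-03 -1.90356670e-01] 0.05664707018940615
```

View pics/w2.png

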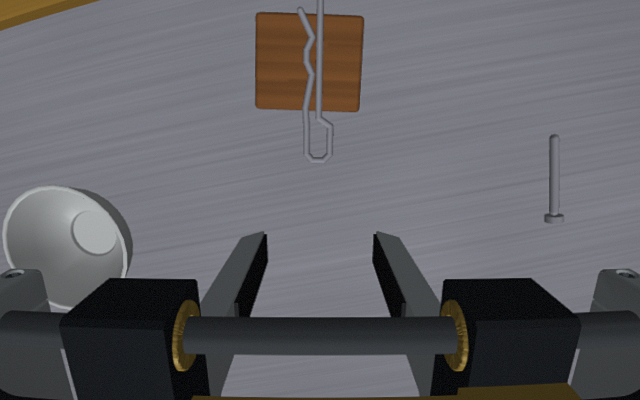

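The wrist view shows the clip clearly: the straight leg runs from (320,0) to (319,118), the loop sides are at u≈307 and 331, and the loop end is at v≈162.

Run:
```python
from h import *
w=snapshot("wrist");o=telemetry.get_obs()
g=cv2.cvtColor(w["image"],6)[:,:].astype(int)
for v in (3,20,40,60,80,100,130,140,150): print(v,g[v,298:340])
print(g[150:170,319])
yw=o["ee_rot"][2];c,s=np.cos(yw),np.sin(yw)
for n,uv in [("leg0",(320,3)),("leg1",(319,115)),("L",(307,140)),("R",(331,140)),("end",(319,162)),("blk",(319,111))]:
    p=at(w,uv,.0325 if n!="blk" else .03);d=p[:2]-o["tool_pos"][:2];print(n,p,"tool",np.round([c*d[0]+s*d[1],s*d[0]-c*d[1]],4))
```

```text
3 [124 122 124 123 122 124 123 123 124 125 123 123 123 122 125 124 124 123
 111 100 114 124 135 124 107  90 118 125 124 123 124 123 124 124 124 123
 124 125 124 124 123 124]
20 [ 65  65  66  90 114 124 133 132 127 104  79  64  65  68  65  66  65  64
  70  95 119 130 132 120 101  74  66  64  66  66  65  65  65  65  64  67
  66  64  65  64  66  63]
40 [ 64  62  62  63  64  63  66  63  64  83 105 124 132 131 121 110  78  60
  74 106 122 133 126 118  96  63  57  63  62  64  60  64  62  62  64  64
  62  59  62  63  60  64]
60 [ 66  68  67  66  64  88 113 129 133 127 109  85  66  63  61  64  58  63
  88 115 128 135 125 112  83  65  63  62  66  67  65  64  64  63  64  63
  65  66  68  64  65  66]
80 [ 60  62  61  60  60  61  61  58  52  82 106 123 134 128 116  92  68  60
  96 119 132 130 120 103  70  62  65  63  67  64  64  67  66  65  68  66
  65  67  68  65  66  69]
100 [ 70  69  70  66  69  79 103 123 134 129 117 101  78  71  67  70  66  78
 107 125 136 129 115  95  72  69  69  71  70  71  68  71  74  73  70  69
  71  68  68  70  70  68]
130 [127 124 125 123 122 101 109 125 133 125 109  
[... 228 characters left out ...]
119 120 120 119 101 104 126 132 130 115  96 117
 122 124 127 125 124 122]
150 [123 124 125 125 123 106 113 129 131 123 105  89 114 119 119 119 120 118
 119 120 121 121 123 123 122 125 124 127 101 106 128 133 124 112  94 114
 123 122 122 120 123 121]
[121 125 121 122 124 123 106  82  94 125 134 142 132 118 120 121 123 127
 125 125]
leg0 [0.56026067 0.20051549 0.0325    ] tool [ 0.147  -0.0004]
leg1 [0.48279336 0.21614229 0.0325    ] tool [ 0.0679 -0.0011]
L [0.46605143 0.22875907 0.0325    ] tool [ 0.0491 -0.0104]
R [0.4625738  0.21063689 0.0325    ] tool [0.0491 0.0081]
end [0.44758813 0.22291543 0.0325    ] tool [ 0.0321 -0.0011]
blk [0.48569289 0.21559144 0.03      ] tool [ 0.0709 -0.0012]
```

Emit:
{"method": "apply_moves", "body": {
  "moves": [
    [[0.5,-0.02,0,0.05,0.4],[0.97,-0.04,0.3,0.1,0.4],[0.97,-0.04,1.0,0.1,0.4],[0.97,-0.04,1.7,0.1,0.4],[0.97,-0.04,2.1,0.1,0.4],[0.97,-0.04,2.3,0.1,0.4],[0.97,-0.04,2.35,0.1,0.4],[0.97,-0.04,2.35,0.1,0.4],[0.97,-0.04,2.35,0.1,0.4]]
  ]
}}

```text
time: 11.3
tool_pos: [0.4636, 0.2213, 0.2128]
ee_rot: [-3.14, -0.002, -0.206]
wrist_force: [0.6, -0.0, -0.0]
width: 0.0561
finger_force: 0.0
```

Emit:
{"method": "apply_moves", "body": {
  "moves": [
    [[0,0,0,0,0.55],[0,0,0,0,0.65],[0,0,0,0,0.7],[0,0,0,0,0.73],[0,0,0,0,0.76],[0,0,0,0,0.8],[0,0,0,0,1],[0,0,0,0,1],[0,0,0,0,1]]
  ]
}}

```text
time: 12.42
tool_pos: [0.4632, 0.2211, 0.2117]
ee_rot: [-3.142, 0.0, -0.206]
wrist_force: [-0.3, -0.3, 0.5]
width: 0.0222
finger_force: 30.0
```

Emit:
{"method": "apply_moves", "body": {
  "moves": [
    [[0,0,-0.3,0,1],[0,0,-1.0,0,1],[0,0,-2.0,0,1],[0.3,0.5,-2.0,-0.5,1],[0.8,1.3,-2.0,-1.0,1],[1.3,2.1,-2.0,-1.5,1],[1.8,2.9,-2.0,-2.0,1],[2.13,3.54,-1.9,-2.34,1],[2.13,3.54,-1.5,-2.34,1],[2.13,3.54,-1.36,-2.34,1]]
  ]
}}

```text
time: 13.68
tool_pos: [0.531, 0.0256, 0.2794]
ee_rot: [-3.141, 0.001, 0.201]
wrist_force: [0.5, -0.1, -0.3]
width: 0.0215
finger_force: 30.0
```

Emit:
{"method": "apply_moves", "body": {
  "moves": [
    [[0,0,0,0,1],[0,0,0,0,1],[0,0,0,0,1]]
  ]
}}

```text
time: 14.05
tool_pos: [0.5313, 0.0265, 0.2806]
ee_rot: [3.141, -0.002, 0.203]
wrist_force: [0.9, -0.5, 0.3]
width: 0.022
finger_force: 30.0
```

Run:
```python
from h import *
w=snapshot("wrist"); cv2.imwrite("pics/w3.png",cv2.resize(w["image"][0:260,190:450,::-1],None,fx=2.2,fy=2.2,interpolation=2)); o=telemetry.get_obs();print(o["time"],o["tool_pos"],o["ee_rot"],o["width"],o["finger_force"])
g=cv2.cvtColor(w["image"],6).astype(int); np.save("w3.npy",g)
```

```text
14.1 [0.53128843 0.02645239 0.28046304] [ 3.14130480e+00 -1.36972812e-03  2.02877432e-01] 0.02155715638145936 30.002358807250857
```

View pics/w3.png

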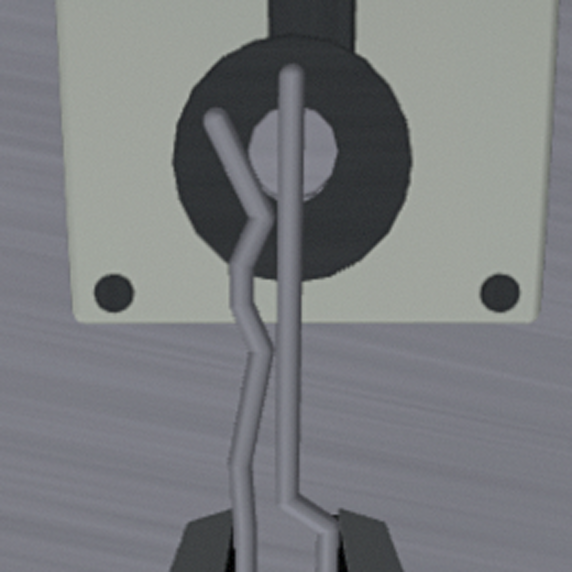

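The clip is held straight in the fingers. Its leg (crop u≈291 at the pin, tip at (291,72)) lies over the pin top, which spans crop u 248–338 and centres near (293,150).

Run:
```python
from h import *
w=snapshot("wrist");o=telemetry.get_obs();g=cv2.cvtColor(w["image"],6)
print(o["tool_pos"],w["cx"])
for v in (36,55,64,70,76): print(v,list(g[v,298:348]))
yw=.2016;c,s=np.cos(yw),np.sin(yw)
k=lambda p:(p[0]/2.2+190-.27,p[1]/2.2-.27)
for n,uv,z in [("tip",(292,65),.101),("leg150",(291,150),.101),("leg480",(288,480),.101),("pinL",(248,150),.0796),("pinR",(338,150),.0796),("pinC",(293,153),.0796),("armL",(269,10),.05),("armR",(355,10),.05),("collarL",(173,158),.056),("collarR",(411,158),.056)]:
    p=at(w,k(uv),z);d=p[:2]-o["tool_pos"][:2];print(n,np.round(p,4),"tool",np.round([c*d[0]+s*d[1],s*d[0]-c*d[1]],4))
```

```text
[0.53124229 0.02637604 0.28029513] 319.7424515377578
36 [np.uint8(53), np.uint8(52), np.uint8(53), np.uint8(50), np.uint8(52), np.uint8(52), np.uint8(53), np.uint8(51), np.uint8(52), np.uint8(53), np.uint8(51), np.uint8(52), np.uint8(52), np.uint8(51), np.uint8(49), np.uint8(52), np.uint8(50), np.uint8(49), np.uint8(67), np.uint8(104), np.uint8(119), np.uint8(127), np.uint8(130), np.uint8(132), np.uint8(135), np.uint8(129), np.uint8(121), np.uint8(111), np.uint8(95), np.uint8(77), np.uint8(60), np.uint8(51), np.uint8(50), np.uint8(51), np.uint8(51), np.uint8(51), np.uint8(50), np.uint8(51), np.uint8(53), np.uint8(52), np.uint8(50), np.uint8(51), np.uint8(52), np.uint8(53), np.uint8(51), np.uint8(50), np.uint8(52), np.uint8(52), np.uint8(51), np.uint8(50)]
55 [np.uint8(51), np.uint8(50), np.uint8(53), np.uint8(50), np.uint8(51), np.uint8(51), np.uint8(50), np.uint8(49), np.uint8(51), np.uint8(84), np.uint8(112), np.uint8(130), np.uint8(134), np.uint8(131), np.uint8(132), np.uint8(131), np.uint8(133), np.uint8(132), np.uint8(116), np.uint8(110), np.uint8(117), np.uint8(126), np.uint8(1
[... 2428 characters left out ...]
t8(133), np.uint8(133), np.uint8(133), np.uint8(134), np.uint8(135), np.uint8(136), np.uint8(132), np.uint8(83), np.uint8(53), np.uint8(51), np.uint8(51), np.uint8(54), np.uint8(52), np.uint8(54)]
tip [0.6343 0.0469 0.101 ] tool [0.1051 0.0005]
leg150 [0.619 0.044 0.101] tool [0.0895 0.0004]
leg480 [0.5538 0.031  0.101 ] tool [ 0.023  -0.0001]
pinL [0.6194 0.0535 0.0796] tool [ 0.0918 -0.0089]
pinR [0.6234 0.0342 0.0796] tool [0.0919 0.0108]
pinC [0.6208 0.0437 0.0796] tool [0.0912 0.0009]
armL [0.6561 0.0568 0.05  ] tool [ 0.1284 -0.0049]
armR [0.6604 0.036  0.05  ] tool [0.1285 0.0164]
collarL [0.6161 0.0729 0.056 ] tool [ 0.0925 -0.0286]
collarR [0.6281 0.0151 0.056 ] tool [0.0926 0.0304]
```

Emit:
{"method": "apply_moves", "body": {
  "moves": [
    [[-0.35,0,0,0,1],[-0.7,0.01,0,0,1],[-0.7,0.01,0.2,0,1],[-0.7,0.01,0.5,0,1],[-0.7,0.01,0.7,0,1],[-0.7,0.01,0.78,0,1],[-0.7,0.01,0.78,0,1],[-0.7,0.01,0.78,0,1],[-0.7,0.01,0.78,0,1]]
  ]
}}

```text
time: 15.28
tool_pos: [0.4972, 0.0186, 0.2412]
ee_rot: [3.141, -0.001, 0.202]
wrist_force: [-0.6, -0.0, -0.2]
width: 0.0218
finger_force: 30.0
```

```bash
cat > m.py <<'E'
from h import *
import sys
P=[];F=[];E=[]
for i in range(int(sys.argv[1])):
    b=snapshot("scene");o=telemetry.get_obs();P.append(o["tool_pos"]);F.append(o["wrist_force"]);E.append(o["ee_rot"])
P=np.array(P);print(o["time"],P.mean(0),P.std(0),np.mean(F,0),np.round(np.array(E)[-1],4))
E
python3 m.py 8
python3 - <<'E'
from h import *
w=snapshot("wrist");b=snapshot("scene")
A=cv2.resize(w["image"][0:200,220:420,::-1],(400,400),interpolation=2)
B=cv2.resize(b["image"][185:265,295:375,::-1],(400,400),interpolation=2)
cv2.imwrite("pics/w4.png",np.hstack([A,B]))
E
```

```text
15.675 [0.49702982 0.01856252 0.24092964] [6.86218293e-05 9.59996454e-06 1.50226789e-04] [-0.16111962 -0.21155363 -0.13011946] [-3.1415e+00 -2.0000e-04  2.0210e-01]
```

View pics/w4.png

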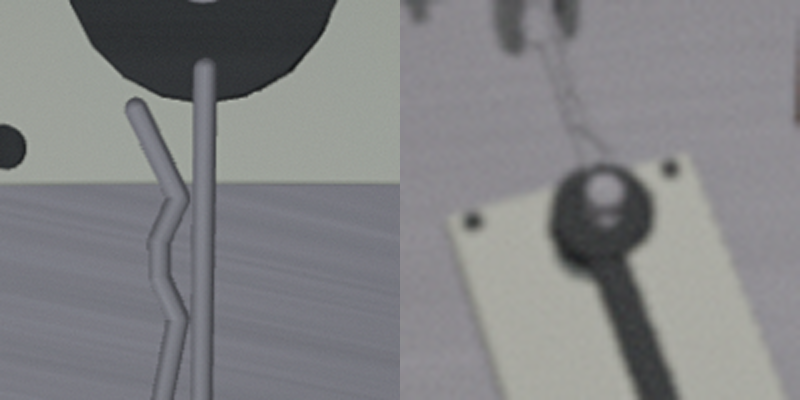

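The tip (left crop (204,60)) is in line with the pin's near edge, seen at the top around u≈203. I'll advance by feel.

Emit:
{"method": "apply_moves", "body": {
  "moves": [
    [[0.05,0,0,0,1],[0.1,0,0,0,1],[0.14,0,0,0,1],[0.16,0,0,0,1]]
  ]
}}

```text
time: 16.27
tool_pos: [0.505, 0.0202, 0.2406]
ee_rot: [-3.142, 0.0, 0.202]
wrist_force: [-0.1, -0.3, 0.2]
width: 0.0216
finger_force: 30.0
```

Emit:
{"method": "apply_moves", "body": {
  "moves": [
    [[0.02,0,0,0,1],[0.04,0,0,0,1]]
  ]
}}

```text
time: 16.52
tool_pos: [0.5068, 0.0206, 0.2407]
ee_rot: [-3.142, -0.0, 0.202]
wrist_force: [-0.2, 0.1, -0.5]
width: 0.0218
finger_force: 30.0
```

Emit:
{"method": "apply_moves", "body": {
  "moves": [
    [[0.02,0,0,0,1],[0.04,0,0,0,1]]
  ]
}}

```text
time: 16.77
tool_pos: [0.5088, 0.021, 0.2407]
ee_rot: [-3.142, -0.0, 0.202]
wrist_force: [0.4, -0.6, -0.0]
width: 0.0217
finger_force: 30.0
```

Emit:
{"method": "apply_moves", "body": {
  "moves": [
    [[0.02,0,0,0,1],[0.03,0,0,0,1]]
  ]
}}

```text
time: 17.02
tool_pos: [0.5103, 0.0213, 0.2407]
ee_rot: [-3.142, -0.0, 0.202]
wrist_force: [-0.1, 0.3, -0.1]
width: 0.0218
finger_force: 30.0
```

Emit:
{"method": "apply_moves", "body": {
  "moves": [
    [[0.02,0,0,0,1],[0.03,0,0,0,1]]
  ]
}}

```text
time: 17.27
tool_pos: [0.5117, 0.0216, 0.2407]
ee_rot: [-3.142, -0.0, 0.202]
wrist_force: [-0.4, -0.1, -0.4]
width: 0.0218
finger_force: 30.0
```

Emit:
{"method": "apply_moves", "body": {
  "moves": [
    [[0.02,0,0,0,1],[0.03,0,0,0,1]]
  ]
}}

```text
time: 17.52
tool_pos: [0.5132, 0.0219, 0.2407]
ee_rot: [-3.142, -0.0, 0.202]
wrist_force: [-0.3, 0.1, -0.3]
width: 0.0218
finger_force: 30.0
```

Emit:
{"method": "apply_moves", "body": {
  "moves": [
    [[0.02,0,0,0,1],[0.03,0,0,0,1]]
  ]
}}

```text
time: 17.77
tool_pos: [0.5147, 0.0222, 0.2407]
ee_rot: [-3.142, -0.0, 0.202]
wrist_force: [-0.8, 0.7, -1.3]
width: 0.0217
finger_force: 30.0
```

Emit:
{"method": "apply_moves", "body": {
  "moves": [
    [[0.02,0,0,0,1],[0.03,0,0,0,1]]
  ]
}}

```text
time: 18.02
tool_pos: [0.5161, 0.0225, 0.2407]
ee_rot: [-3.142, -0.0, 0.202]
wrist_force: [-0.4, 0.1, -0.6]
width: 0.0215
finger_force: 30.0
```

Emit:
{"method": "apply_moves", "body": {
  "moves": [
    [[0.03,0,0,0,1],[0.06,0,0,0,1],[0.09,0,0,0,1],[0.12,0,0,0,1]]
  ]
}}

```text
time: 18.52
tool_pos: [0.5221, 0.0237, 0.2407]
ee_rot: [-3.142, -0.0, 0.202]
wrist_force: [-0.9, -0.7, -0.2]
width: 0.0215
finger_force: 30.0
```

Emit:
{"method": "apply_moves", "body": {
  "moves": [
    [[0.03,0,0,0,1],[0.06,0,0,0,1],[0.09,0,0,0,1],[0.12,0,0,0,1]]
  ]
}}

```text
time: 19.02
tool_pos: [0.5279, 0.0249, 0.2407]
ee_rot: [-3.142, -0.0, 0.202]
wrist_force: [-0.7, -0.0, -0.7]
width: 0.0218
finger_force: 30.0
```

Emit:
{"method": "apply_moves", "body": {
  "moves": [
    [[0.03,0,0,0,1],[0.06,0,0,0,1],[0.09,0,0,0,1],[0.12,0,0,0,1]]
  ]
}}

```text
time: 19.52
tool_pos: [0.5333, 0.0263, 0.2403]
ee_rot: [-3.141, 0.002, 0.202]
wrist_force: [-3.0, 0.7, 0.6]
width: 0.0218
finger_force: 30.0
```

Emit:
{"method": "apply_moves", "body": {
  "moves": [
    [[0.02,0,0,0,1],[0.04,0,0,0,1]]
  ]
}}

```text
time: 19.77
tool_pos: [0.5351, 0.0267, 0.2401]
ee_rot: [-3.141, 0.002, 0.202]
wrist_force: [-4.9, 0.4, 0.1]
width: 0.0215
finger_force: 30.0
```

Emit:
{"method": "apply_moves", "body": {
  "moves": [
    [[0.02,0,0,0,1],[0.04,0,0,0,1]]
  ]
}}

```text
time: 20.02
tool_pos: [0.5371, 0.027, 0.2402]
ee_rot: [-3.141, 0.002, 0.202]
wrist_force: [-5.5, 0.5, -0.8]
width: 0.0221
finger_force: 30.0
```

Emit:
{"method": "apply_moves", "body": {
  "moves": [
    [[0.02,0,0,0,1],[0.04,0,0,0,1]]
  ]
}}

```text
time: 20.27
tool_pos: [0.5388, 0.0273, 0.24]
ee_rot: [-3.141, 0.004, 0.202]
wrist_force: [-7.0, 1.0, -0.1]
width: 0.0215
finger_force: 30.0
```

Emit:
{"method": "apply_moves", "body": {
  "moves": [
    [[0.02,0,0,0,1],[0.04,0,0,0,1]]
  ]
}}

```text
time: 20.52
tool_pos: [0.5403, 0.0276, 0.2396]
ee_rot: [-3.141, 0.006, 0.202]
wrist_force: [-8.2, 0.3, 0.5]
width: 0.0218
finger_force: 30.0
```

Emit:
{"method": "apply_moves", "body": {
  "moves": [
    [[0.02,0,0,0,1],[0.04,0,0,0,1]]
  ]
}}

```text
time: 20.78
tool_pos: [0.5428, 0.0281, 0.2399]
ee_rot: [-3.141, 0.003, 0.202]
wrist_force: [-4.0, 1.8, -0.5]
width: 0.0219
finger_force: 30.1
```

Emit:
{"method": "apply_moves", "body": {
  "moves": [
    [[0.02,0,0,0,1],[0.04,0,0,0,1]]
  ]
}}

```text
time: 21.02
tool_pos: [0.5452, 0.0286, 0.2404]
ee_rot: [-3.141, 0.002, 0.202]
wrist_force: [-6.0, 1.0, -0.3]
width: 0.0218
finger_force: 30.0
```

Emit:
{"method": "apply_moves", "body": {
  "moves": [
    [[0.02,0,0,0,1],[0.04,0,0,0,1]]
  ]
}}

```text
time: 21.28
tool_pos: [0.5467, 0.029, 0.2401]
ee_rot: [-3.141, 0.004, 0.202]
wrist_force: [-6.7, 0.9, -1.1]
width: 0.0219
finger_force: 30.0
```

Emit:
{"method": "apply_moves", "body": {
  "moves": [
    [[0.02,0,0,0,1],[0.04,0,0,0,1]]
  ]
}}

```text
time: 21.52
tool_pos: [0.5496, 0.0295, 0.2408]
ee_rot: [-3.141, -0.001, 0.202]
wrist_force: [-4.7, 0.0, -1.1]
width: 0.0218
finger_force: 30.0
```

Emit:
{"method": "apply_moves", "body": {
  "moves": [
    [[0.02,0,0,0,1],[0.04,0,0,0,1]]
  ]
}}

```text
time: 21.78
tool_pos: [0.5516, 0.0299, 0.2408]
ee_rot: [-3.141, -0.001, 0.202]
wrist_force: [-2.7, 2.8, -1.2]
width: 0.0217
finger_force: 30.1
```

Emit:
{"method": "apply_moves", "body": {
  "moves": [
    [[0.02,0,0,0,1],[0.04,0,0,0,1],[0.06,0,0,0,1]]
  ]
}}

```text
time: 22.15
tool_pos: [0.5546, 0.0304, 0.241]
ee_rot: [-3.141, -0.001, 0.202]
wrist_force: [-2.1, 2.9, -1.7]
width: 0.0214
finger_force: 30.1
```

Emit:
{"method": "apply_moves", "body": {
  "moves": [
    [[0.02,0,0,0,1],[0.04,0,0,0,1],[0.06,0,0,0,1]]
  ]
}}

```text
time: 22.52
tool_pos: [0.5572, 0.0309, 0.2407]
ee_rot: [-3.141, 0.0, 0.202]
wrist_force: [-2.8, 2.5, -0.4]
width: 0.0221
finger_force: 30.1
```

Emit:
{"method": "apply_moves", "body": {
  "moves": [
    [[0.02,0,0,0,1],[0.04,0,0,0,1]]
  ]
}}

```text
time: 22.78
tool_pos: [0.559, 0.0313, 0.2405]
ee_rot: [-3.141, 0.001, 0.202]
wrist_force: [-3.3, 2.8, 1.0]
width: 0.0218
finger_force: 30.1
```

Run:
```python
from h import *
w=snapshot("wrist");cv2.imwrite("pics/w5.png",cv2.resize(w["image"][0:250,220:420,::-1],None,fx=2.4,fy=2.4,interpolation=2))
```

```text
(no output)
```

View pics/w5.png

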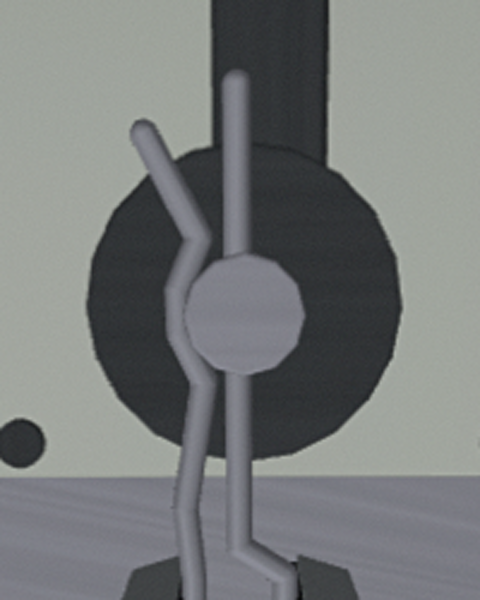

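The leg is through the pin and the bow is round it. The kinks are at crop (205,240) and (205,380), the pin top at (245,314) and the tip at (236,72).

Run:
```python
from h import *
w=snapshot("wrist");o=telemetry.get_obs()
yw=.2016;c,s=np.cos(yw),np.sin(yw);k=lambda p:(p[0]/2.4+220-.3,p[1]/2.4-.3)
for n,uv,z in [("tip",(236,69),.0617),("k58",(205,240),.0617),("k32",(205,380),.0617),("root",(240,547),.0617),("pin",(245,314),.0796)]:
    p=at(w,k(uv),z);d=p[:2]-o["tool_pos"][:2];print(n,np.round(p,4),"tool",np.round([c*d[0]+s*d[1],s*d[0]-c*d[1]],4))
print(o["wrist_force"])
```

```text
tip [0.6615 0.0536 0.0617] tool [ 0.1047 -0.0013]
k58 [0.6321 0.0532 0.0617] tool [ 0.0759 -0.0068]
k32 [0.6074 0.0484 0.0617] tool [ 0.0507 -0.007 ]
root [0.5767 0.0354 0.0617] tool [ 0.018  -0.0005]
pin [0.6217 0.0439 0.0796] tool [0.0638 0.0003]
[-3.23846465  2.60938287  0.31577559]
```

Emit:
{"method": "apply_moves", "body": {
  "moves": [
    [[0,0,0,0,0.74],[0,0,0,0,0.7],[0,0,0,0,0.65],[0,0,0,0,0.55],[0,0,0,0,0.45],[0,0,0,0,0.45],[0,0,0,0,0.45]]
  ]
}}

```text
time: 23.75
tool_pos: [0.5592, 0.0313, 0.2407]
ee_rot: [3.142, -0.0, 0.202]
wrist_force: [0.0, -1.1, -0.2]
width: 0.0516
finger_force: 0.0
```

Emit:
{"method": "apply_moves", "body": {
  "moves": [
    [[0,0,-0.2,0,0.45],[0,0,-0.6,0,0.45],[0,0,-1.2,0,0.45],[0,0,-2.0,0,0.45],[0,0,-2.6,0,0.45],[0,0,-2.6,0,0.45],[0,0,-2.6,0,0.45]]
  ]
}}

```text
time: 24.62
tool_pos: [0.5589, 0.0313, 0.3696]
ee_rot: [-3.141, 0.002, 0.202]
wrist_force: [0.5, 0.6, -0.8]
width: 0.0513
finger_force: 0.0
```

Run:
```python
from h import *
w=snapshot("wrist");o=telemetry.get_obs();print(o["time"],o["tool_pos"],o["width"],o["wrist_force"])
cv2.imwrite("pics/w6.png",cv2.resize(w["image"][0:250,220:420,::-1],None,fx=2.4,fy=2.4,interpolation=2))
```

```text
24.675 [0.55882597 0.0313378  0.36880126] 0.05156453820238536 [-0.82128098 -0.3364929  -0.45742433]
```

View pics/w6.png

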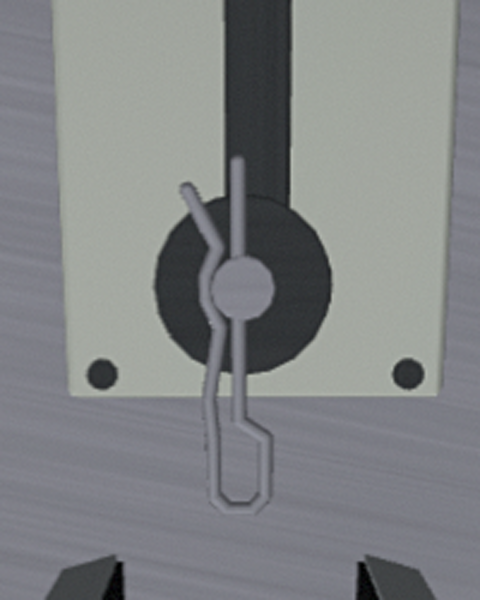

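The clip is seated: the bow is round the pin at crop (243,288), the leg runs along the arm with its tip at (237,160), and the gripper is clear. I'll hand the job in.

```bash
python3 -c "
from bench import ticket; print(ticket.close_job())"
```

```text
the job is handed in; nothing more can be done
None
```

I pushed the pin down to its hard stop and seated the R-clip through the cross hole with its bow round the pin. I let go, moved the gripper clear and handed the job in at about 25 s; no verdict came back.

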